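# Hook the tape on the lip, draw it to the red line and lock it

### The arm

A 6-joint arm with a two-finger parallel gripper is mounted at the origin on the work surface. World frame = base frame: x ahead of the robot, y to its left, z up, the work surface at z = 0. Lengths are in m, angles in rad, forces in N, time in s.
With the tool pointing down it reaches from about 0.35 to 1 m from the base axis. Payload 7.1 kg.
Tool frame: the origin (TCP) lies midway between the tips of the shut fingers; the grasp point (between the pads) lies 19 mm behind it (grip_depth is the distance from the TCP to the grasp point, in m); z points along the fingers, y is the line along which they close (so a half turn about z gives the same grasp; the last joint's range is limited). The gripper opens to 85 mm and grips with 20 to 120 N. Pads are 22 mm wide; open, the fingers measure 114 mm over their backs; the gripper's body (76 mm by 85 mm) begins 54 mm behind the grasp point. The pads swing forward as they close: fully open they stand 13 mm farther back than shut.
Start: joints at [1.2, 0.423, 1.63, -0, 1.089, -0.019], TCP at [0.215, 0.587, 0.194] pointing down, gripper open.
Joint ranges: [-3, 3], [-0.9, 2.11], [0.09, 2.58], [-1.31, 4.45], [0.11, 2.69], [-2.54, 2.54]. Speed limits (rad/s): [2.39, 2.39, 3.01, 3.14, 3.14, 3.14].

### API

Orientations are given as a 3x3 rotation matrix whose columns are the frame's x, y, z axes.
In Python, from rig import * gives the robot as it stands.
- The arm moves only by the tool step_arm, never from a script. Its argument "moves" is a list of rows, each an object with "travel": the shift along the tool's x, y, z in mm, a list of three; "rotation": the turn, a rotation vector about the tool's x, y, z in rad, a list of three; "gripper": the finger opening in mm, from 0 to 85.4. A call has 1 to 5 rows; each row is the pose to reach, as a shift and turn from the pose commanded when the call began, along the tool's axes at that moment; what a row does not reach only later rows make up. A row lasts 1/10 s, in which the tool goes at most 50 mm and 8.59 degrees, less where a joint would pass 70% of its speed; a pose out of reach is approached as far as the arm can. A call with a gripper value outside its range is refused whole. The fingers move at their own pace and stop on an object; "squeeze" is the grip in N (left out, the last holds). Time passes only in rows, so rows that repeat a pose let the fingers close. It gives the time, the measured TCP pose, the force, the opening and the grip force at its end, in the units of the state.
- sense(): the state, without advancing time (a new reading comes with each control period).
- get_image(name): name is "side" or "top"; returns the picture (400x640x3 uint8, red, green, blue); there is no depth.
- calibration(name): a dict with "vfov" (degrees; the focal length in pixels is half the picture's height over the tangent of half this angle, whatever the lens; pixels are square), "cx", "cy" (the principal point, pixels), "R" (3x3) and "t" (3): a world point X has camera coordinates R X + t. Camera axes: x right, y down, z forward; pixel columns grow to the right and rows downward; lengths in m; the calibration is good to about 2 mm. A picture is of the moment at which its call begins. calibration takes no time and is no camera call.
- hand_in(): hands the job in; it is judged then, once.
Trained networks look in the newest picture that a camera, given by its name, has taken for a name from the list of things; names that differ only in an ending like _2 or _b are one class to them, and where a whole thing is asked for, a point or a joint stands for the part that bears it (a point fixed in the world has none). Each returns a list of dicts, best first, with "score" (0 to 1); they miss things now and then, are a little off and sometimes report something else, mostly with a low value. They report only what shows in the picture. A call takes as long as a camera call. They do not tell look-alikes from the thing itself.
- spot_in(camera, label): "point" ([column, row] in pixels, amid what is visible of it).
The state is a dict: "t": time; "joint_pos": joint angles; "qvel": joint speeds; "tau": joint torques, N m; "ee_pos": TCP position; "tool_rot": TCP orientation; "wrist_force": force on the tool from outside, world axes, zero at the start; "torque": the same for the moment, N m; "finger_gap": opening from 0.0 (shut) to 1.0 (fully open); "grasp_force": force on a finger pad.
Only numpy, scipy, OpenCV 4.12 (cv2) and the standard library are available. Lean on these libraries where they do the work, as an engineer would, in place of code of your own. Each camera call takes 0.05 s, during which the arm holds its last target. There are 200 camera calls.

### The job

Slide the wooden offcut off the marking-out board so that it lies flat on the saw table. Then hook the yellow tape measure's end over the far side of the board's aluminium lip with its red lock still up, back the case straight away along the board against its spring until the front of the case is level with the red line, and only then press the red lock fully down so that the tape stays there when you let go. Leave the other things on the table where they are.

Things in the scene. Friction and masses are not known exactly. Their poses are not given: they have to be found in the camera images.
- board: Fixed plywood marking-out board, top 6 mm above the table. Origin on the table surface, +x along it to the lip, z up: x -170 to +140 mm, y -55 to +55 mm. Aluminium lip across its full width at x 126 to 134 mm, 15 mm high above the board. Two red clamps on the other end's corners at x -150, y +47 and -47 mm (30 x 22 mm, to 44 mm above the table), 72 mm apart inside.
- lip_top (a point): Middle of the top far edge of the aluminium lip (board x 134, y 0, 21 mm above the table): the hook must pull on this far face.
- line: Red line 4 mm wide painted across the board's full width; origin at its middle on the board's top, x along the board towards the lip, like the board's. It lies 105 to 165 mm from the lip's far face.
- tape: Yellow tape measure, loose, 0.45 kg, standing flat. Origin under its middle, +x to the hook, z up. Base 120 mm long (x -60 to +60), 44 wide, 26 high; on its rear (x -60 to +10) the drum, 44 wide with flat sides, 58 high: grasp it there across y. The drum's upright front face (x +10), above the low deck, lets a fingertip push the case backwards. The blade leaves at x +60, 20 to 22 mm up, 24 wide.
- tape_mouth (a point): Foot of the case's front face (case x +60 mm, on the underside): this is what must be level with the red line.
- hook_foot (a point): Bottom of the steel hook at the blade's end, on the hook's inner face (the one towards the case), 6 mm above the case's underside; the hook is 26 mm wide, 4 mm thick and 16 mm high. With the blade in, this face is 30 mm ahead of the front of the case.
- tape_blade (a joint): How far the blade is drawn out, m: 0 is in (hook 30 mm ahead of the case), 0.15 the end of its travel. A spring of 5 to 6 N pulls it towards 0: with the lock up, a hooked case runs back towards the lip when let go.
- tape_lock (a joint): Travel of the red lock, m: 0 up (free), about 0.005 fully down, where its brake bears on the blade and holds it. It stays where it is left; it takes 3 to 4 N to move; 6 to 15 N sets it firmly.
- lock_top (a point): Middle of the top of the red lock button (32 mm along the case x 36 mm wide) on the deck in front of the drum, case x +30 mm, 34 mm above the underside when up, 29 mm when down. The button reaches from 4 to 36 mm in front of the drum's front face.
- offcut: Loose pine offcut 120 x 40 x 24 mm, about 90 g, lying on the board; origin under its middle, x along its length.
- brush: Bystander: bench brush 210 mm long, 36 mm wide, 48 mm high, bristles towards +x; origin about its middle, on the table.
- glue: Bystander: yellow glue bottle, 62 mm across, 170 mm high.
- varnish: Bystander: tin of varnish, 86 mm across, 110 mm high.
- sealant: Bystander: red bottle of sealant, 50 mm across, 190 mm high.
- screwdriver: Bystander: screwdriver with an orange handle, 190 mm long.
- jar: Bystander: blue cup, 76 mm across, 85 mm high.
- pushstick: Bystander: orange plastic push stick, 170 mm long, 12 mm thick, lying flat.
Mind the look-alikes: they are no part of the job. Several things have the shape of the offcut; the one meant has the colours described above.

How it is judged:
On the way, in this order (a step that is already met when the one before it is completed fails the run):
1. the offcut lies flat on the saw table, wholly off the board (height (world z) of offcut between -0.005 and 0.003 m and angle between offcut's own z axis and vertical below 0.06 rad), for 0.2 s.
2. the hook is behind the lip's far face, below its top, the case stands on the board and the lock is up (x of hook_foot in the frame of board above 0.131 m and z of hook_foot in the frame of board between 0.006 and 0.017 m and y of hook_foot in the frame of board between -0.05 and 0.05 m and angle between tape's own z axis and vertical below 0.08 rad and z of tape in the frame of board below 0.01 m and value of joint tape_lock below 0.002 m and value of joint tape_blade below 0.04 m), for 0.2 s.
3. the case is backed away until its front is level with the red line, the hook still behind the lip and the lock still up (x of hook_foot in the frame of board above 0.131 m and z of hook_foot in the frame of board between 0.006 and 0.017 m and y of hook_foot in the frame of board between -0.05 and 0.05 m and x of tape_mouth in the frame of line between -0.008 and 0.008 m and value of joint tape_lock below 0.003 m), for 0.1 s.
At the end, for the whole second after the job is handed in: Hook still behind the lip's far face and below its top, the case standing flat on the board within 10 degrees of the board's direction and at rest, its front within 8 mm of the red line's middle, the lock pressed down (more than 4.5 of its 5 mm); the offcut flat on the saw table, off the board (all of step 1 and x of hook_foot in the frame of board above 0.131 m and z of hook_foot in the frame of board between 0.006 and 0.017 m and y of hook_foot in the frame of board between -0.05 and 0.05 m and angle between tape's own z axis and vertical below 0.08 rad and z of tape in the frame of board below 0.01 m and x of tape_mouth in the frame of line between -0.008 and 0.008 m and value of joint tape_lock above 0.0045 m and angle between the x axis of tape and the x axis of board, either way round below 0.17 rad and linear speed of tape below 0.01 m/s and linear speed of offcut below 0.02 m/s); the robot touches nothing.
It fails at once if a bystander (brush, bottles, tin, screwdriver, cup, push stick) moved by more than 30 mm (distance of any of brush, glue, varnish, sealant, screwdriver, jar, pushstick from where it was at the start of the episode above 0.03 m).
It also fails if it takes over 67 s, if anything falls off the work surface, if the arm or the gripper's body presses on something with over 40 N, if the wrist force passes 120 N, or if a joint passes its speed limit or range.

## Working session

There is one attempt and no reset: what is moved stays moved. The work goes in short steps, Python scripts to look and compute and a tool call to move; the robot and the scene stay as the last step left them, time stands still between calls to the robot, and variables do not carry over. Pictures are saved under pics/ and viewed, at most 12 in all, crops included, and the job is handed in when it is done.

Besides the shell and the picture viewer there is one more tool, called after "Request:" as name([rows], argument=value, ...), one row to a line, values as JSON. step_arm: Moves the arm, as the interface text tells. Its arguments: {"type":"object","properties":{"moves":{"type":"array","items":{"type":"object","properties":{"travel":{"type":"array","items":{"type":"number"}},"rotation":{"type":"array","items":{"type":"number"}},"gripper":{"type":"number"}}}},"squeeze":{"type":"number"}},"required":["moves"]}

```bash
mkdir -p pics; cat > h.py <<'E'
from rig import *
import numpy as np, cv2
def K(n):
    c=calibration(n); f=200/np.tan(np.radians(c["vfov"])/2)
    return c,f
def proj(n,X):
    c,f=K(n); p=np.array(c["R"])@np.array(X)+np.array(c["t"]); return np.array([c["cx"]+f*p[0]/p[2],c["cy"]+f*p[1]/p[2]])
def ray(n,uv,z):
    c,f=K(n); R=np.array(c["R"]);t=np.array(c["t"]); d=R.T@np.array([(uv[0]-c["cx"])/f,(uv[1]-c["cy"])/f,1]); o=-R.T@t
    return o+d*(z-o[2])/d[2]
E
python3 - <<'E'
from h import *
for n in ("top","side"):
    im=get_image(n); cv2.imwrite(f"pics/{n}0.png",im[:,:,::-1]); c,f=K(n); print(n,f,c)
    for l in ("board","tape","offcut","line","lip_top","hook_foot","lock_top","tape_mouth"):
        try:
            for d in spot_in(n,l)[:3]: print(l,np.round(d["point"]),round(d["score"],2),np.round(ray(n,d["point"],0.02),3))
        except Exception as e: print(l,e)
s=sense(); print(s["t"],s["ee_pos"],np.round(s["tool_rot"],3))
E
```

```text
top 419.6789650277879 {'vfov': 50.96071122634088, 'cx': 320.76839904021745, 'cy': 205.656369641587, 'R': array([[ 0.01447954, -0.99953522,  0.02682683],
       [-0.99834397, -0.01594576, -0.05527243],
       [ 0.05567452, -0.02598208, -0.99811086]]), 't': array([-0.00261173,  0.56042931,  1.2109133 ])}
board [330. 219.] 0.89 [ 0.522 -0.022  0.02 ]
tape [428. 217.] 0.71 [ 0.532 -0.307  0.02 ]
offcut [263. 222.] 0.92 [0.512 0.173 0.02 ]
offcut [340. 206.] 0.88 [ 0.559 -0.049  0.02 ]
offcut [271. 285.] 0.72 [0.33  0.147 0.02 ]
lip_top [331. 213.] 0.78 [ 0.539 -0.024  0.02 ]
hook_foot [435. 190.] 0.62 [ 0.613 -0.329  0.02 ]
tape_mouth [425. 215.] 0.67 [ 0.539 -0.3    0.02 ]
tape_mouth [361. 133.] 0.32 [ 0.777 -0.11   0.02 ]
side 375.77294919180326 {'vfov': 56.04705661564003, 'cx': 314.6623735306158, 'cy': 199.74234780482038, 'R': array([[ 0.9478071 , -0.3186712 ,  0.0105051 ],
       [-0.16825512, -0.52787567, -0.83248873],
       [ 0.27083557,  0.7872712 , -0.55394237]]), 't': array([-0.50595881,  0.14311054,  1.14614989])}
board [311. 228.] 0.96 [ 0.491 -0.086  0.02 ]
tape [347. 273.] 0.65 [ 0.524 -0.308  0.02 ]
offcut [291. 192.] 0.74 [0.488 0.136 0.02 ]
offcut [328. 215.] 0.71 [ 0.569 -0.037  0.02 ]
offcut [248. 199.] 0.55 [0.332 0.136 0.02 ]
lip_top [310. 223.] 0.76 [ 0.497 -0.063  0.02 ]
hook_foot [379. 267.] 0.49 [ 0.618 -0.313  0.02 ]
lock_top [361. 272.] 0.67 [ 0.563 -0.318  0.02 ]
lock_top [288. 153.] 0.64 [0.562 0.443 0.02 ]
tape_mouth [346. 271.] 0.77 [ 0.524 -0.301  0.02 ]
0.9 [0.21534014 0.58671003 0.19362119] [[-0.939  0.345  0.   ]
 [ 0.345  0.939 -0.   ]
 [-0.    -0.    -1.   ]]
```

View pics/top0.png

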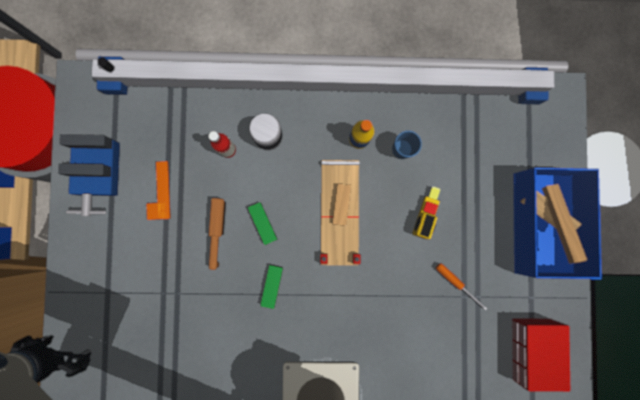

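View pics/side0.png

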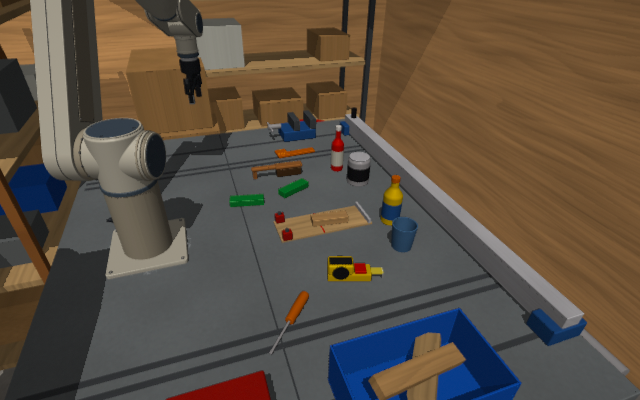

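The top view shows the board at columns 321–360, rows 160–265, with its lip at the top and clamps at the bottom. The offcut is on it at about (341,204), and the tape is at (428,213) with its hook at about (435,190). I'll crop in for accuracy.

```bash
python3 - <<'E'
from h import *
im=cv2.imread("pics/top0.png")
c=im[145:275,310:450]; cv2.imwrite("pics/crop.png",cv2.resize(c,None,fx=4.5,fy=4.5,interpolation=cv2.INTER_CUBIC))
hsv=cv2.cvtColor(im,cv2.COLOR_BGR2HSV)
def seg(lo,hi,box):
    m=cv2.inRange(hsv,lo,hi); k=np.zeros_like(m); x0,x1,y0,y1=box; k[y0:y1,x0:x1]=m[y0:y1,x0:x1]; return np.argwhere(k)[:,::-1]
red=seg((0,150,60),(9,255,255),(315,365,150,275)); 
for nm,b in (("clampL",(red[:,1]>245)&(red[:,0]<340)),("clampR",(red[:,1]>245)&(red[:,0]>340)),("line",red[:,1]<240)):
    q=red[b]; print(nm,len(q),q.mean(0),q.min(0),q.max(0))
l=red[red[:,1]<240]; print(l.tolist())
y=seg((22,150,80),(35,255,255),(405,450,175,245)); print("yel",len(y),cv2.minAreaRect(y.astype(np.float32)))
r=seg((0,150,60),(9,255,255),(405,450,175,245)); print("lock",len(r),r.mean(0) if len(r) else 0)
E
```

```text
clampL 52 [324.         258.57692308] [320 254] [327 263]
clampR 48 [355.72916667 258.35416667] [353 254] [359 263]
line 30 [343.83333333 216.33333333] [322 216] [357 217]
[[322, 216], [323, 216], [324, 216], [325, 216], [326, 216], [327, 216], [328, 216], [329, 216], [330, 216], [331, 216], [348, 216], [349, 216], [350, 216], [351, 216], [352, 216], [353, 216], [354, 216], [355, 216], [356, 216], [357, 216], [348, 217], [349, 217], [350, 217], [351, 217], [352, 217], [353, 217], [354, 217], [355, 217], [356, 217], [357, 217]]
yel 305 ((427.40771484375, 217.3384552001953), (17.628862380981445, 41.13401412963867), 15.255120277404785)
lock 122 [430.22131148 207.74590164]
```

View pics/crop.png

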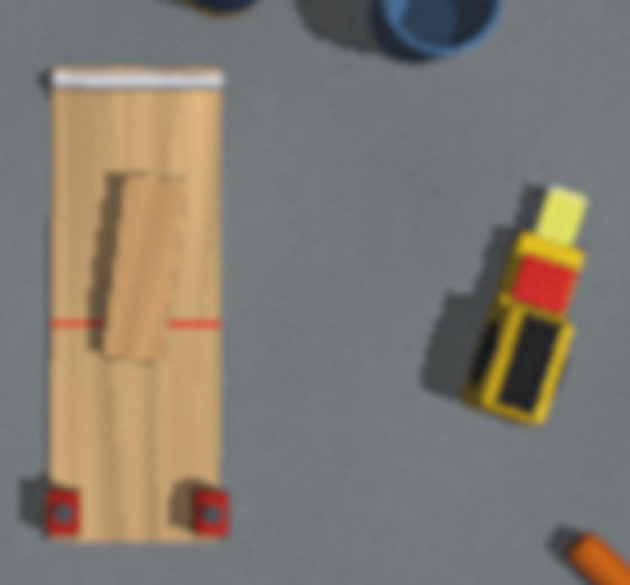

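The crop shows the board edges at columns 51 and 222, the lip at rows 70–88 and the line at row 324. The offcut top corners are (127,172), (185,180), (157,362) and (102,352). On the tape, the lock centre is (546,283), the deck front runs (519,232)–(583,250) and the drum rear corners are (487,412) and (543,424).

```bash
python3 - <<'E'
from h import *
def w(x,y,z): return ray("top",(310+(x+.5)/4.5-.5,145+(y+.5)/4.5-.5),z)[:2]
def show(n,v): print(n,np.round(np.array(v)*1000,1).tolist())
bl,br=w(50,541,.006),w(222,541,.006); tl,tr=w(52,68,.006),w(223,68,.006)
show("board corners",[bl,br,tl,tr])
lt,rt=w(52,71,.021),w(223,71,.021); show("lip far top",[lt,rt])
L,R=w(52,324,.006),w(220,324,.006); show("line",[L,R])
for k,y in (("cl",512),): show(k,[w(63,514,.044),w(212,514,.044)])
ax=(tl+tr-bl-br); yaw=np.arctan2(ax[1],ax[0]); ac=L-R; show("yaw board edge/line, len",[yaw,np.arctan2(-ac[0],ac[1]),np.hypot(*ax)/2])
l2=lt-rt; show("lip yaw",np.arctan2(-l2[0],l2[1]))
o=[w(127,172,.03),w(185,180,.03),w(157,362,.03),w(102,352,.03)]; show("off",o); show("off c",np.mean(o,0)); a=o[0]+o[1]-o[2]-o[3]; show("yaw,len,wid",[np.arctan2(a[1],a[0]),np.hypot(*a)/2,np.hypot(*(o[0]-o[1]))])
lk=w(546,283,.034); f=(w(519,232,.026)+w(583,250,.026))/2; h=(w(551,186,.022)+w(588,196,.022))/2
dr=(w(487,412,.058)+w(543,424,.058))/2; df=(w(515,308,.058)+w(575,320,.058))/2
show("lock,front,hook,drumrear,drumfront",[lk,f,h,dr,df])
for a,b in((f,dr),(h,dr),(h,lk)): d=a-b; show("yaw,len",[np.arctan2(d[1],d[0]),np.hypot(*d)])
s=sense();print(s["finger_gap"],s["wrist_force"])
E
```

```text
board corners [[387.8, 3.3], [389.1, -108.7], [697.3, 6.5], [699.4, -106.4]]
lip far top [[692.8, 6.8], [694.9, -104.7]]
line [[528.7, 4.0], [530.4, -106.1]]
cl [[408.0, -3.6], [409.2, -97.7]]
yaw board edge/line, len [8.8, 15.3, 309.9]
lip yaw 18.9
off [[626.7, -42.2], [622.1, -79.7], [504.6, -63.0], [510.5, -27.6]]
off c [566.0, -53.1]
yaw,len,wid [-133.5, 117.9, 37.8]
lock,front,hook,drumrear,drumfront [[559.1, -313.0], [586.9, -318.6], [620.1, -332.0], [472.5, -286.4], [538.2, -305.4]]
yaw,len [-274.5, 118.8]
yaw,len [-299.4, 154.5]
yaw,len [-301.1, 63.9]
0.999576410896132 [-0.9389412  -0.08999656 -0.13751597]
```

Request:
step_arm([
  {"travel":[-36.7,-32,0],"gripper":85},
  {"travel":[-73.4,-64,0]},
  {"travel":[-110,-96,0]},
  {"travel":[-146.8,-128,0]},
  {"travel":[-183.5,-160,0]},
])

```text
validation failed for argument at $.mo...
```

Request:
step_arm([
  {"travel":[-36.7,-32,0]},
  {"travel":[-73.4,-64,0]},
  {"travel":[-110,-96,0]},
  {"travel":[-146.8,-128,0]},
  {"travel":[-183.5,-160,0]},
])

```text
validation failed for argument at $.mo...
```

Request:
step_arm([
  {"travel":[-36.7,-32,0]},
  {"travel":[-73.4,-64,0]},
  {"travel":[-110,-96,0]},
  {"travel":[-146.8,-128,0]},
  {"travel":[-183.5,-160,0],"rotation":[0,0,-0.1]},
])

```text
validation failed for argument at $.mo...
```

Request:
step_arm([
  {"travel":[0,0,40],"rotation":[0,0,-0.118],"gripper":70},
  {"travel":[0,0,80],"rotation":[0,0,-0.118]},
  {"travel":[0,0,100],"rotation":[0,0,-0.118]},
  {"travel":[0,0,100],"rotation":[0,0,-0.118]},
])

```text
validation failed for argument at $.mo...
```

```bash
cat >> h.py <<'E'
def go(x,y,z,yaw):
    """print travel (mm) and turn to reach the world pose (mm), tool y at yaw+pi/2"""
    s=sense(); R=np.array(s["tool_rot"]); p=np.array(s["ee_pos"])
    a=np.arctan2(R[1,1],R[0,1]); d=(yaw+np.pi/2-a+np.pi/2)%np.pi-np.pi/2
    print("to",(x,y,z,yaw),"travel",np.round(R.T@(np.array([x,y,z])-p*1000),1).tolist(),"rotz",round(-d,4),"| t",s["t"],"ee",np.round(p*1000,1),"zax",np.round(R[:,2],3),"F",np.round(s["wrist_force"],1),"gap",round(s["finger_gap"],3),"grasp",round(s["grasp_force"],1))
E
python3 -c "
from h import *
go(566,-53,10,-0.1335)"
```

```text
to (566, -53, 10, -0.1335) travel [-549.6, -479.7, 183.6] rotz -0.2183 | t 0.9 ee [215.3 586.7 193.6] zax [ 0. -0. -1.] F [-0.9 -0.1 -0.1] gap 1.0 grasp 0.0
```

Request:
step_arm([
  {"travel":[-36.7,-32,0],"rotation":[0,0,0],"gripper":85},
  {"travel":[-73.4,-64,0],"rotation":[0,0,0],"gripper":85},
  {"travel":[-110,-96,0],"rotation":[0,0,0],"gripper":85},
  {"travel":[-146.8,-128,0],"rotation":[0,0,0],"gripper":85},
  {"travel":[-183.5,-160,0],"rotation":[0,0,0],"gripper":85},
])

```text
t: 1.4
ee_pos: [0.3331, 0.3717, 0.1938]
tool_rot: [[-0.939, 0.344, 0.0], [0.344, 0.939, 0.0], [-0.0, 0.0, -1.0]]
wrist_force: [0.6, -0.4, -0.0]
finger_gap: 0.996
grasp_force: 0.0
```

Request:
step_arm([
  {"travel":[-36.7,-32,0],"rotation":[0,0,0],"gripper":85},
  {"travel":[-73.4,-64,0],"rotation":[0,0,0],"gripper":85},
  {"travel":[-110,-96,0],"rotation":[0,0,0],"gripper":85},
  {"travel":[-146.8,-128,0],"rotation":[0,0,0],"gripper":85},
  {"travel":[-183.5,-160,0],"rotation":[0,0,0],"gripper":85},
])

```text
t: 1.9
ee_pos: [0.4504, 0.1581, 0.194]
tool_rot: [[-0.939, 0.345, 0.001], [0.345, 0.939, 0.0], [-0.001, 0.001, -1.0]]
wrist_force: [1.0, 1.1, 0.5]
finger_gap: 0.999
grasp_force: 0.0
```

Request:
step_arm([
  {"travel":[-36.7,-32,0],"rotation":[0,0,0],"gripper":85},
  {"travel":[-73.4,-64,0],"rotation":[0,0,0],"gripper":85},
  {"travel":[-110,-96,0],"rotation":[0,0,0],"gripper":85},
  {"travel":[-146.8,-128,0],"rotation":[0,0,0],"gripper":85},
  {"travel":[-183.5,-160,0],"rotation":[0,0,-0.1],"gripper":85},
])

```text
t: 2.4
ee_pos: [0.5675, -0.0556, 0.1938]
tool_rot: [[-0.969, 0.248, 0.001], [0.248, 0.969, 0.0], [-0.0, 0.0, -1.0]]
wrist_force: [0.0, 0.9, 0.1]
finger_gap: 0.992
grasp_force: 0.0
```

Request:
step_arm([
  {"travel":[0,0,40],"rotation":[0,0,-0.118],"gripper":70},
  {"travel":[0,0,80],"rotation":[0,0,-0.118],"gripper":70},
  {"travel":[0,0,100],"rotation":[0,0,-0.118],"gripper":70},
  {"travel":[0,0,100],"rotation":[0,0,-0.118],"gripper":70},
])

```text
t: 2.8
ee_pos: [0.5642, -0.0535, 0.0906]
tool_rot: [[-0.991, 0.134, -0.006], [0.134, 0.991, 0.001], [0.006, -0.0, -1.0]]
wrist_force: [-0.3, 0.7, 0.5]
finger_gap: 0.819
grasp_force: 0.0
```

```bash
python3 -c "
from h import *
go(566,-53,10,-0.1335)"
```

```text
to (566, -53, 10, -0.1335) travel [-2.2, 0.8, 80.6] rotz -0.0007 | t 2.8 ee [564.2 -53.5  90.6] zax [-0.006  0.001 -1.   ] F [-0.3  0.7  0.5] gap 0.819 grasp 0.0
```

Request:
step_arm([
  {"travel":[0,0,45],"rotation":[0,0,0],"gripper":70},
  {"travel":[0,0,75],"rotation":[0,0,0],"gripper":70},
  {"travel":[0,0,82],"rotation":[0,0,0],"gripper":70},
  {"travel":[0,0,82],"rotation":[0,0,0],"gripper":70},
], squeeze=40)

```text
t: 3.2
ee_pos: [0.5669, -0.0535, 0.0119]
tool_rot: [[-0.991, 0.133, -0.001], [0.133, 0.991, 0.0], [0.001, -0.0, -1.0]]
wrist_force: [0.1, -0.6, 0.2]
finger_gap: 0.824
grasp_force: 0.0
```

Request:
step_arm([
  {"travel":[0,0,0],"rotation":[0,0,0],"gripper":20},
  {"travel":[0,0,0],"rotation":[0,0,0],"gripper":20},
  {"travel":[0,0,0],"rotation":[0,0,0],"gripper":20},
  {"travel":[0,0,0],"rotation":[0,0,0],"gripper":20},
  {"travel":[0,0,0],"rotation":[0,0,0],"gripper":20},
])

```text
t: 3.7
ee_pos: [0.567, -0.0536, 0.0121]
tool_rot: [[-0.991, 0.133, 0.001], [0.133, 0.991, -0.0], [-0.001, 0.0, -1.0]]
wrist_force: [-0.4, 0.0, -0.2]
finger_gap: 0.237
grasp_force: 0.0
```

Request:
step_arm([
  {"travel":[0,0,-25],"rotation":[0,0,0],"gripper":20},
  {"travel":[0,0,-50],"rotation":[0,0,0],"gripper":20},
  {"travel":[0,0,-50],"rotation":[0,0,0],"gripper":20},
])

```text
t: 4.0
ee_pos: [0.5691, -0.0539, 0.0646]
tool_rot: [[-0.991, 0.133, 0.005], [0.133, 0.991, -0.001], [-0.005, 0.0, -1.0]]
wrist_force: [-0.9, -0.1, -0.1]
finger_gap: 0.23
grasp_force: 0.0
```

```bash
python3 -c "
from h import *
go(595,65,61,0)"
```

```text
to (595, 65, 61, 0) travel [-9.8, 121.3, 3.7] rotz -0.1338 | t 4.0 ee [569.1 -53.9  64.6] zax [ 0.005 -0.001 -1.   ] F [-0.9 -0.1 -0.1] gap 0.23 grasp 0.0
```

```bash
python3 - <<'E'
from h import *
a=get_image("side")[150:300,230:430,::-1]; b=get_image("top")[145:275,290:450,::-1]
r=lambda i:cv2.resize(i,(390,292),interpolation=cv2.INTER_CUBIC)
cv2.imwrite("pics/b.png",np.hstack([r(a),r(b)]))
E
```

```text
(no output)
```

View pics/b.png

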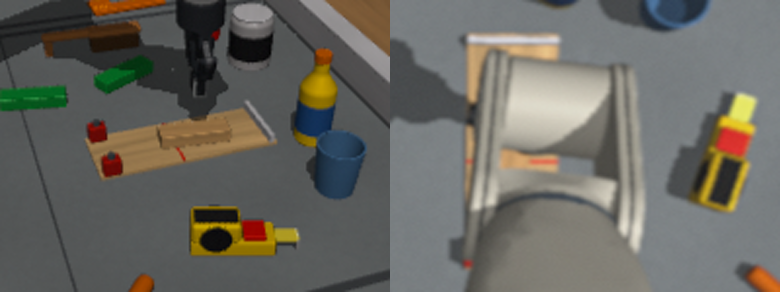

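```bash
python3 - <<'E'
from h import *
def cr(p): return np.round((np.array(p)-[230,150])*[390/200,292/150])
print("tcp",cr(proj("side",[.569,-.054,.065])))
c,s=np.cos(-.1335),np.sin(-.1335)
for a,b in((60,20),(60,-20),(-60,-20),(-60,20)): print(cr(proj("side",[.566+(a*c-b*s)/1e3,-.053+(a*s+b*c)/1e3,.03])))
print("lip",cr(proj("side",[.6924,-.05,.021])),"boardcorner",cr(proj("side",[.388,-.1087,.006])),cr(proj("side",[.6994,-.1064,.006])))
print(spot_in("side","offcut"))
E
```

```text
tcp [196. 110.]
[225. 117.]
[231. 130.]
[161. 138.]
[156. 124.]
lip [260. 117.] boardcorner [100. 179.] [277. 142.]
[{'point': [330.6, 216.4], 'score': 0.92}, {'point': [292.8, 191.5], 'score': 0.85}, {'point': [247.4, 200.9], 'score': 0.82}]
```

```bash
python3 - <<'E'
from h import *
im=get_image("side")[:,:,::-1].copy()
c=cv2.resize(im[130:240,280:390],None,fx=5.4,fy=5.4,interpolation=cv2.INTER_CUBIC)
def P(X): return tuple(int(v) for v in ((proj("side",X)-[280,130]+.5)*5.4-.5))
s=sense(); R=np.array(s["tool_rot"]); p=np.array(s["ee_pos"])
for k in(0,-.019,-.05,-.073): cv2.circle(c,P(p+R[:,2]*k),3,(255,0,255),-1)
cv2.imwrite("pics/c.png",c)
E
```

```text
(no output)
```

View pics/c.png

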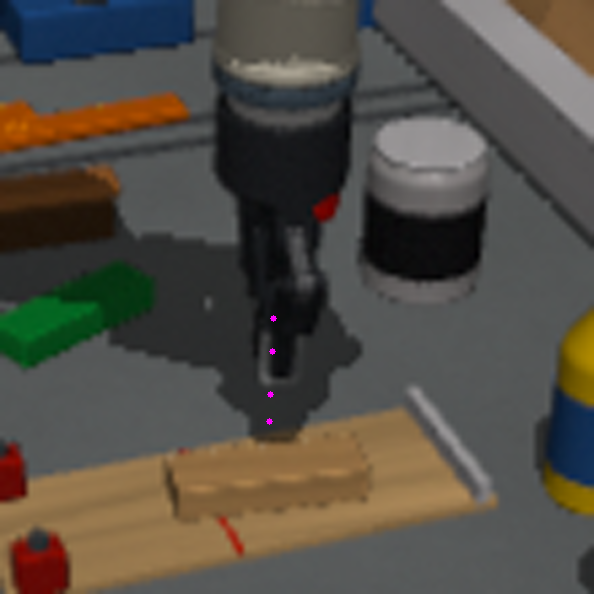

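The picture shows the offcut unmoved. The fingertips end at about row 382, while the projected TCP is at row 421, so the tips are about 27 mm higher than reported. I'll go down again in small steps while watching the force.

Request:
step_arm([
  {"travel":[0,0,0],"rotation":[0,0,0],"gripper":60},
  {"travel":[0,0,0],"rotation":[0,0,0],"gripper":60},
  {"travel":[0,0,30],"rotation":[0,0,0],"gripper":60},
  {"travel":[0,0,52],"rotation":[0,0,0],"gripper":60},
  {"travel":[0,0,55],"rotation":[0,0,0],"gripper":60},
])

```text
t: 4.7
ee_pos: [0.5644, -0.0533, 0.0039]
tool_rot: [[-0.991, 0.133, -0.005], [0.133, 0.991, 0.001], [0.005, -0.0, -1.0]]
wrist_force: [-0.6, 0.9, 0.3]
finger_gap: 0.705
grasp_force: 0.0
```

Request:
step_arm([
  {"travel":[0,0,2],"rotation":[0,0,0],"gripper":60},
  {"travel":[0,0,4],"rotation":[0,0,0],"gripper":60},
  {"travel":[0,0,4],"rotation":[0,0,0],"gripper":60},
])

```text
t: 5.0
ee_pos: [0.5673, -0.0536, 0.0033]
tool_rot: [[-0.991, 0.133, 0.001], [0.133, 0.991, -0.0], [-0.001, 0.0, -1.0]]
wrist_force: [-0.8, -0.8, -0.5]
finger_gap: 0.703
grasp_force: 0.0
```

Request:
step_arm([
  {"travel":[0,0,3],"rotation":[0,0,0],"gripper":60},
  {"travel":[0,0,5],"rotation":[0,0,0],"gripper":60},
  {"travel":[0,0,5],"rotation":[0,0,0],"gripper":60},
])

```text
t: 5.3
ee_pos: [0.5667, -0.0536, -0.0024]
tool_rot: [[-0.991, 0.133, -0.0], [0.133, 0.991, 0.0], [0.0, 0.0, -1.0]]
wrist_force: [1.1, -0.7, 0.6]
finger_gap: 0.7
grasp_force: 0.0
```

Request:
step_arm([
  {"travel":[0,0,2],"rotation":[0,0,0],"gripper":60},
  {"travel":[0,0,4],"rotation":[0,0,0],"gripper":60},
  {"travel":[0,0,4],"rotation":[0,0,0],"gripper":60},
])

```text
t: 5.6
ee_pos: [0.5665, -0.0536, -0.0067]
tool_rot: [[-0.991, 0.133, -0.001], [0.133, 0.991, 0.0], [0.001, 0.0, -1.0]]
wrist_force: [0.8, 0.5, 0.1]
finger_gap: 0.705
grasp_force: 0.0
```

Request:
step_arm([
  {"travel":[0,0,2],"rotation":[0,0,0],"gripper":60},
  {"travel":[0,0,4],"rotation":[0,0,0],"gripper":60},
  {"travel":[0,0,4],"rotation":[0,0,0],"gripper":60},
])

```text
t: 5.9
ee_pos: [0.5665, -0.0536, -0.0107]
tool_rot: [[-0.991, 0.133, -0.001], [0.133, 0.991, 0.0], [0.001, -0.0, -1.0]]
wrist_force: [0.2, -0.1, 0.2]
finger_gap: 0.702
grasp_force: 0.0
```

Request:
step_arm([
  {"travel":[0,0,0],"rotation":[0,0,0],"gripper":20},
  {"travel":[0,0,0],"rotation":[0,0,0],"gripper":20},
  {"travel":[0,0,0],"rotation":[0,0,0],"gripper":20},
  {"travel":[0,0,0],"rotation":[0,0,0],"gripper":20},
  {"travel":[0,0,0],"rotation":[0,0,0],"gripper":20},
], squeeze=40)

```text
t: 6.4
ee_pos: [0.5668, -0.0536, -0.01]
tool_rot: [[-0.991, 0.133, 0.0], [0.133, 0.991, -0.0], [-0.0, -0.0, -1.0]]
wrist_force: [-2.0, -0.4, 5.5]
finger_gap: 0.433
grasp_force: 39.8
```

Request:
step_arm([
  {"travel":[0,0,-25],"rotation":[0,0,0],"gripper":20},
  {"travel":[0,0,-55],"rotation":[0,0,0],"gripper":20},
  {"travel":[0,0,-55],"rotation":[0,0,0],"gripper":20},
])

```text
t: 6.7
ee_pos: [0.5694, -0.0539, 0.0478]
tool_rot: [[-0.991, 0.133, 0.006], [0.133, 0.991, -0.001], [-0.006, 0.0, -1.0]]
wrist_force: [0.6, 0.7, -1.1]
finger_gap: 0.429
grasp_force: 40.1
```

Request:
step_arm([
  {"travel":[-3,40,0],"rotation":[0,0,-0.134],"gripper":20},
  {"travel":[-7,80,0],"rotation":[0,0,-0.134],"gripper":20},
  {"travel":[-10,122,0],"rotation":[0,0,-0.134],"gripper":20},
  {"travel":[-10,122,0],"rotation":[0,0,-0.134],"gripper":20},
])

```text
t: 7.1
ee_pos: [0.5938, 0.0702, 0.0441]
tool_rot: [[-1.0, -0.004, 0.001], [-0.004, 1.0, 0.001], [-0.001, 0.001, -1.0]]
wrist_force: [0.1, -0.7, -0.5]
finger_gap: 0.427
grasp_force: 40.2
```

```bash
python3 - <<'E'
from h import *
go(595,65,-15,0)
E
```

```text
to (595, 65, -15, 0) travel [-1.1, -5.2, 59.1] rotz 0.0041 | t 7.1 ee [593.8  70.2  44.1] zax [ 0.001  0.001 -1.   ] F [ 0.1 -0.7 -0.5] gap 0.427 grasp 40.2
```

Request:
step_arm([
  {"travel":[0,0,30],"rotation":[0,0,0],"gripper":20},
  {"travel":[0,0,50],"rotation":[0,0,0],"gripper":20},
  {"travel":[0,0,55],"rotation":[0,0,0],"gripper":20},
  {"travel":[0,0,58],"rotation":[0,0,0],"gripper":20},
  {"travel":[0,0,58],"rotation":[0,0,0],"gripper":20},
])

```text
t: 7.6
ee_pos: [0.593, 0.0656, -0.0134]
tool_rot: [[-1.0, 0.0, -0.0], [0.0, 1.0, -0.0], [0.0, -0.0, -1.0]]
wrist_force: [0.1, 0.9, -1.8]
finger_gap: 0.428
grasp_force: 40.3
```

Request:
step_arm([
  {"travel":[0,0,1],"rotation":[0,0,0],"gripper":20},
  {"travel":[0,0,1],"rotation":[0,0,0],"gripper":20},
  {"travel":[0,0,1],"rotation":[0,0,0],"gripper":60},
  {"travel":[0,0,1],"rotation":[0,0,0],"gripper":60},
  {"travel":[0,0,1],"rotation":[0,0,0],"gripper":60},
])

```text
t: 8.1
ee_pos: [0.5932, 0.0661, -0.014]
tool_rot: [[-1.0, -0.0, 0.001], [-0.0, 1.0, 0.0], [-0.001, 0.0, -1.0]]
wrist_force: [-0.2, 0.2, -0.0]
finger_gap: 0.704
grasp_force: 0.0
```

Request:
step_arm([
  {"travel":[0,0,-30],"rotation":[0,0,0],"gripper":60},
  {"travel":[0,0,-80],"rotation":[0,0,0],"gripper":60},
  {"travel":[0,0,-120],"rotation":[0,0,0],"gripper":70},
  {"travel":[0,0,-120],"rotation":[0,0,0],"gripper":70},
])

```text
t: 8.5
ee_pos: [0.5972, 0.0664, 0.1116]
tool_rot: [[-1.0, -0.0, 0.01], [-0.0, 1.0, 0.001], [-0.01, 0.001, -1.0]]
wrist_force: [-0.0, -0.1, 0.8]
finger_gap: 0.824
grasp_force: 0.0
```

```bash
python3 - <<'E'
from h import *
go(506,-297,107,-0.29)
get_image("side"); print(spot_in("side","offcut"), proj("side",[.595,.068,.024]))
E
```

```text
to (506, -297, 107, -0.29) travel [91.3, -363.4, 3.3] rotz 0.2903 | t 8.5 ee [597.2  66.4 111.6] zax [ 0.01   0.001 -1.   ] F [-0.  -0.1  0.8] gap 0.824 grasp 0.0
[{'point': [324.8, 197.4], 'score': 0.88}, {'point': [247.5, 200.3], 'score': 0.68}, {'point': [376.8, 271.2], 'score': 0.48}] [324.85994522 196.15161064]
```

Request:
step_arm([
  {"travel":[11,-45,0],"rotation":[0,0,0],"gripper":75},
  {"travel":[23,-91,0],"rotation":[0,0,0],"gripper":75},
  {"travel":[34,-136,0],"rotation":[0,0,0],"gripper":75},
  {"travel":[45,-181,0],"rotation":[0,0,0],"gripper":75},
  {"travel":[57,-227,0],"rotation":[0,0,0],"gripper":75},
])

```text
t: 9.1
ee_pos: [0.534, -0.1621, 0.1037]
tool_rot: [[-1.0, -0.001, -0.003], [-0.001, 1.0, 0.001], [0.003, 0.001, -1.0]]
wrist_force: [0.6, 0.6, 0.2]
finger_gap: 0.88
grasp_force: 0.0
```

Request:
step_arm([
  {"travel":[11,-45,0],"rotation":[0,0,0.12],"gripper":75},
  {"travel":[23,-91,0],"rotation":[0,0,0.24],"gripper":75},
  {"travel":[34,-136,0],"rotation":[0,0,0.29],"gripper":75},
  {"travel":[34,-136,0],"rotation":[0,0,0.29],"gripper":75},
  {"travel":[34,-136,0],"rotation":[0,0,0.29],"gripper":75},
])

```text
t: 9.6
ee_pos: [0.5004, -0.2973, 0.1037]
tool_rot: [[-0.958, 0.288, -0.003], [0.288, 0.958, 0.002], [0.003, 0.001, -1.0]]
wrist_force: [-0.1, -0.9, -0.1]
finger_gap: 0.878
grasp_force: 0.0
```

```bash
python3 - <<'E'
from h import *
go(506,-297,2,-0.29)
E
```

```text
to (506, -297, 2, -0.29) travel [-5.6, 1.8, 101.7] rotz -0.002 | t 9.6 ee [ 500.4 -297.3  103.7] zax [-0.003  0.002 -1.   ] F [-0.1 -0.9 -0.1] gap 0.878 grasp 0.0
```

Request:
step_arm([
  {"travel":[-5,2,40],"rotation":[0,0,0],"gripper":75},
  {"travel":[-5,2,80],"rotation":[0,0,0],"gripper":75},
  {"travel":[-5,2,100],"rotation":[0,0,0],"gripper":75},
  {"travel":[-5,2,101],"rotation":[0,0,0],"gripper":75},
  {"travel":[-5,2,101],"rotation":[0,0,0],"gripper":75},
])

```text
t: 10.1
ee_pos: [0.5072, -0.2951, 0.004]
tool_rot: [[-0.959, 0.284, -0.002], [0.284, 0.959, 0.001], [0.002, 0.001, -1.0]]
wrist_force: [-0.3, -0.9, 0.0]
finger_gap: 0.879
grasp_force: 0.0
```

Request:
step_arm([
  {"travel":[0,0,0],"rotation":[0,0,0],"gripper":25},
  {"travel":[0,0,0],"rotation":[0,0,0],"gripper":25},
  {"travel":[0,0,0],"rotation":[0,0,0],"gripper":25},
  {"travel":[0,0,0],"rotation":[0,0,0],"gripper":25},
  {"travel":[0,0,0],"rotation":[0,0,0],"gripper":25},
], squeeze=60)

```text
t: 10.6
ee_pos: [0.5083, -0.2967, 0.0063]
tool_rot: [[-0.958, 0.286, 0.002], [0.286, 0.958, -0.001], [-0.002, -0.0, -1.0]]
wrist_force: [0.7, 2.6, 5.0]
finger_gap: 0.498
grasp_force: 61.1
```

Request:
step_arm([
  {"travel":[0,0,-25],"rotation":[0,0,0],"gripper":25},
  {"travel":[0,0,-60],"rotation":[0,0,0],"gripper":25},
  {"travel":[0,0,-80],"rotation":[0,0,0],"gripper":25},
  {"travel":[0,0,-80],"rotation":[0,0,0],"gripper":25},
])

```text
t: 11.0
ee_pos: [0.5091, -0.2977, 0.0879]
tool_rot: [[-0.958, 0.286, 0.005], [0.286, 0.958, -0.003], [-0.006, -0.002, -1.0]]
wrist_force: [0.4, 0.3, -5.3]
finger_gap: 0.492
grasp_force: 64.3
```

```bash
python3 - <<'E'
from h import *
go(585,-51,80,0.012)
E
```

```text
to (585, -51, 80, 0.012) travel [-2.2, 258.1, 7.5] rotz -0.3018 | t 11.0 ee [ 509.1 -297.7   87.9] zax [ 0.005 -0.003 -1.   ] F [ 0.4  0.3 -5.3] gap 0.492 grasp 64.3
```

Request:
step_arm([
  {"travel":[-1,45,0],"rotation":[0,0,-0.06],"gripper":25},
  {"travel":[-2,90,0],"rotation":[0,0,-0.12],"gripper":25},
  {"travel":[-3,135,0],"rotation":[0,0,-0.18],"gripper":25},
  {"travel":[-4,180,0],"rotation":[0,0,-0.24],"gripper":25},
  {"travel":[-4,225,0],"rotation":[0,0,-0.3],"gripper":25},
])

```text
t: 11.5
ee_pos: [0.5746, -0.0803, 0.0832]
tool_rot: [[-1.0, -0.012, -0.002], [-0.012, 1.0, 0.0], [0.002, 0.0, -1.0]]
wrist_force: [0.5, -0.5, -5.1]
finger_gap: 0.496
grasp_force: 64.5
```

```bash
python3 - <<'E'
from h import *
go(588,-51,45,0.012)
E
```

```text
to (588, -51, 45, 0.012) travel [-13.8, 29.1, 38.2] rotz 0.0003 | t 11.5 ee [574.6 -80.3  83.2] zax [-0.002  0.    -1.   ] F [ 0.5 -0.5 -5.1] gap 0.496 grasp 64.5
```

Request:
step_arm([
  {"travel":[-8,25,10],"rotation":[0,0,0],"gripper":25},
  {"travel":[-12,30,30],"rotation":[0,0,0],"gripper":25},
  {"travel":[-12,30,38],"rotation":[0,0,0],"gripper":25},
  {"travel":[-12,30,38],"rotation":[0,0,0],"gripper":25},
])

```text
t: 11.9
ee_pos: [0.5848, -0.0519, 0.0443]
tool_rot: [[-1.0, -0.01, -0.005], [-0.01, 1.0, 0.0], [0.005, 0.0, -1.0]]
wrist_force: [-1.1, 0.3, -5.6]
finger_gap: 0.498
grasp_force: 64.5
```

```bash
python3 - <<'E'
from h import *
go(588,-51,30,0.012)
im=get_image("side")[:,:,::-1].copy(); t=get_image("top")[:,:,::-1].copy()
S=6
a=cv2.resize(im[185:275,285:395],None,fx=S,fy=S,interpolation=cv2.INTER_CUBIC)
def P(X,z): return tuple(int(v) for v in ((proj("side",[*X,z])-[285,185]+.5)*S-.5))
c,s=np.cos(.012),np.sin(.012); B=lambda x,y:(.5585+x*c-y*s,-.0513+x*s+y*c)
for y in(-.055,.055):
  for x,z in((.134,.021),(.134,.006),(.14,.006),(-.031,.006)): cv2.circle(a,P(B(x,y),z),2,(255,0,255),-1)
cv2.imwrite("pics/d.png",a)
for l in("hook_foot","tape_mouth","lock_top","lip_top"): print(l,[(d["point"],round(d["score"],2)) for d in spot_in("side",l)[:2]])
E
```

```text
to (588, -51, 30, 0.012) travel [-3.3, 0.9, 14.3] rotz -0.0016 | t 11.9 ee [584.8 -51.9  44.3] zax [-0.005  0.    -1.   ] F [-1.1  0.3 -5.6] gap 0.498 grasp 64.5
hook_foot [([313.3, 221.3], 0.74), ([368.1, 203.1], 0.44)]
tape_mouth [([341.1, 207.6], 0.81)]
lock_top [([349.6, 203.3], 0.38), ([366.8, 200.9], 0.2)]
lip_top [([311.3, 222.7], 0.82)]
```

View pics/d.png

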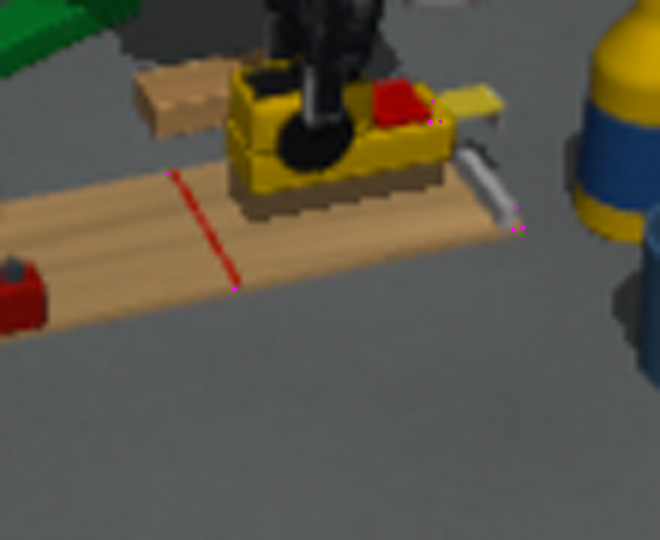

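The picture shows the case over the board ahead of the line, roughly parallel to it. The blade end is at about (500,103), beyond the lip in the image but still above it. The marked board model agrees with the picture. Next I'll check the case model.

```bash
python3 - <<'E'
from h import *
from scipy.optimize import least_squares
c,s=np.cos(.012),np.sin(.012)
def P(p,m):
    x,y,z=m; q=p[:2]+np.array([x*c-y*s,x*s+y*c])
    return (proj("side",np.array([q[0],q[1],p[2]+z])/1000)-[285,185]+.5)*6-.5
M={"fnb":((60,-22,0),(452,157)),"fnt":((60,-22,26),(455,122)),"rnb":((-60,-22,0),(250,192)),"rnt":((-60,-22,58),(250,97)),"hf":((94,13,22),(492,86)),"hn":((94,-13,22),(503,104))}
p0=np.array([584.8+23,-51.5,40.5])
for k,(m,o) in M.items(): print(k,P(p0,m).round(),o)
r=least_squares(lambda p:np.concatenate([P(p,m)-np.array(o) for m,o in M.values()]),p0,loss="soft_l1",f_scale=6)
print(r.x,r.fun.round(1)); 
q=r.x[:2]-[558.5,-51.3]; print("case in board",q@[c,s],q@[-s,c],"hook inner",q@[c,s]+90)
E
```

```text
fnb [453. 155.] (452, 157)
fnt [457. 116.] (455, 122)
rnb [250. 196.] (250, 192)
rnt [253. 106.] (250, 97)
hf [485.  78.] (492, 86)
hn [505. 103.] (503, 104)
[606.72190214 -52.92579831  40.89706441] [ 0.5 -0.9  1.2 -4.7 -0.7  4.9  2.4 10.5 -8.  -6.8  1.5 -0.4]
case in board 48.198921091473345 -2.20433019258764 hook inner 138.19892109147335
```

Request:
step_arm([
  {"travel":[-4,1,10],"rotation":[0,0,-0.002],"gripper":25},
  {"travel":[-4,1,22],"rotation":[0,0,-0.002],"gripper":25},
  {"travel":[-4,1,28],"rotation":[0,0,-0.002],"gripper":25},
  {"travel":[-4,1,32],"rotation":[0,0,-0.002],"gripper":25},
  {"travel":[-4,1,32],"rotation":[0,0,-0.002],"gripper":25},
])

```text
t: 12.7
ee_pos: [0.5905, -0.0508, 0.0136]
tool_rot: [[-1.0, -0.012, -0.002], [-0.012, 1.0, 0.0], [0.002, 0.0, -1.0]]
wrist_force: [0.4, -0.8, -6.2]
finger_gap: 0.495
grasp_force: 64.6
```

Request:
step_arm([
  {"travel":[0,0,1],"rotation":[0,0,0],"gripper":25},
  {"travel":[0,0,2],"rotation":[0,0,0],"gripper":25},
  {"travel":[0,0,2],"rotation":[0,0,0],"gripper":25},
])

```text
t: 13.0
ee_pos: [0.5915, -0.0509, 0.0129]
tool_rot: [[-1.0, -0.012, 0.001], [-0.012, 1.0, -0.0], [-0.001, -0.0, -1.0]]
wrist_force: [0.0, 0.5, -5.1]
finger_gap: 0.494
grasp_force: 64.6
```

Request:
step_arm([
  {"travel":[0,0,1],"rotation":[0,0,0],"gripper":25},
  {"travel":[0,0,2],"rotation":[0,0,0],"gripper":25},
  {"travel":[0,0,2],"rotation":[0,0,0],"gripper":25},
])

```text
t: 13.3
ee_pos: [0.5915, -0.0509, 0.0123]
tool_rot: [[-1.0, -0.012, 0.001], [-0.012, 1.0, -0.0], [-0.001, -0.0, -1.0]]
wrist_force: [-5.3, 0.1, 10.8]
finger_gap: 0.496
grasp_force: 66.4
```

Request:
step_arm([
  {"travel":[0,0,1],"rotation":[0,0,0],"gripper":25},
  {"travel":[0,0,1],"rotation":[0,0,0],"gripper":25},
  {"travel":[0,0,1],"rotation":[0,0,0],"gripper":25},
])

```text
t: 13.6
ee_pos: [0.5915, -0.0509, 0.0123]
tool_rot: [[-1.0, -0.012, 0.001], [-0.012, 1.0, -0.0], [-0.001, -0.0, -1.0]]
wrist_force: [-8.1, 2.2, 19.8]
finger_gap: 0.494
grasp_force: 67.4
```

Request:
step_arm([
  {"travel":[0,0,-2],"rotation":[0,0,0],"gripper":25},
  {"travel":[0,0,-2],"rotation":[0,0,0],"gripper":25},
  {"travel":[0,0,-2],"rotation":[0,0,0],"gripper":65},
  {"travel":[0,0,-2],"rotation":[0,0,0],"gripper":65},
  {"travel":[0,0,-2],"rotation":[0,0,0],"gripper":65},
])

```text
t: 14.1
ee_pos: [0.5915, -0.051, 0.0116]
tool_rot: [[-1.0, -0.012, 0.0], [-0.012, 1.0, -0.0], [-0.0, -0.0, -1.0]]
wrist_force: [-0.2, -0.5, 0.7]
finger_gap: 0.759
grasp_force: 0.0
```

Request:
step_arm([
  {"travel":[0,0,-20],"rotation":[0,0,0],"gripper":65},
  {"travel":[0,0,-60],"rotation":[0,0,0],"gripper":65},
  {"travel":[0,0,-80],"rotation":[0,0,0],"gripper":30},
  {"travel":[0,0,-80],"rotation":[0,0,0],"gripper":0},
  {"travel":[0,0,-80],"rotation":[0,0,0],"gripper":0},
])

```text
t: 14.6
ee_pos: [0.5913, -0.0509, 0.0917]
tool_rot: [[-1.0, -0.012, 0.001], [-0.012, 1.0, -0.0], [-0.001, -0.0, -1.0]]
wrist_force: [0.0, 0.6, 0.5]
finger_gap: 0.254
grasp_force: 0.0
```

Request:
step_arm([
  {"travel":[-20,0,-20],"rotation":[0,0,0],"gripper":0},
  {"travel":[-50,0,-20],"rotation":[0,0,0],"gripper":0},
  {"travel":[-62,0,-20],"rotation":[0,0,0],"gripper":0},
  {"travel":[-62,0,-20],"rotation":[0,0,0],"gripper":0},
  {"travel":[-62,0,-20],"rotation":[0,0,0],"gripper":0},
])

```text
t: 15.1
ee_pos: [0.6512, -0.05, 0.1097]
tool_rot: [[-1.0, -0.012, -0.004], [-0.012, 1.0, 0.0], [0.004, 0.0, -1.0]]
wrist_force: [-0.3, -0.2, -0.3]
finger_gap: -0.001
grasp_force: 0.0
```

```bash
python3 - <<'E'
from h import *
go(655,-50,60,0.012)
im=get_image("side")[:,:,::-1].copy()
a=cv2.resize(im[170:270,285:395],None,fx=6,fy=6,interpolation=cv2.INTER_CUBIC)
s=sense(); R=np.array(s["tool_rot"]); p=np.array(s["ee_pos"])
for k in(0,-.019): cv2.circle(a,tuple(int(v) for v in (proj("side",p+R[:,2]*k)-[285,170]+.5)*6),2,(255,0,255),-1)
cv2.imwrite("pics/e.png",a)
E
```

```text
to (655, -50, 60, 0.012) travel [-4.0, -0.1, 49.7] rotz 0.0003 | t 15.1 ee [651.2 -50.  109.7] zax [-0.004  0.    -1.   ] F [-0.3 -0.2 -0.3] gap -0.001 grasp 0.0
```

View pics/e.png

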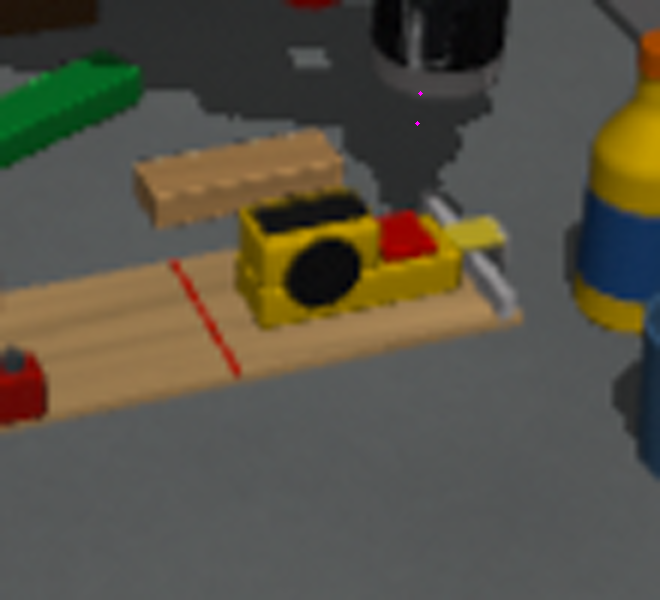

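The hook is now over the lip at about (475,235), with the case flat on the board and the lock up at (405,232). The tool's TCP height is uncertain, so I'll probe the drum top lightly with the shut fingers.

Request:
step_arm([
  {"travel":[30,0,0],"rotation":[0,0,0],"gripper":0},
  {"travel":[50,0,10],"rotation":[0,0,0],"gripper":0},
  {"travel":[50,0,35],"rotation":[0,0,0],"gripper":0},
  {"travel":[50,0,42],"rotation":[0,0,0],"gripper":0},
  {"travel":[50,0,42],"rotation":[0,0,0],"gripper":0},
])

```text
t: 15.65
ee_pos: [0.6016, -0.0507, 0.0685]
tool_rot: [[-1.0, -0.012, -0.003], [-0.012, 1.0, 0.0], [0.003, 0.0, -1.0]]
wrist_force: [0.8, -0.0, 0.5]
finger_gap: 0.005
grasp_force: 0.0
```

Request:
step_arm([
  {"travel":[0,0,1],"rotation":[0,0,0],"gripper":0},
  {"travel":[0,0,2],"rotation":[0,0,0],"gripper":0},
  {"travel":[0,0,2],"rotation":[0,0,0],"gripper":0},
])

```text
t: 15.95
ee_pos: [0.6037, -0.0508, 0.0682]
tool_rot: [[-1.0, -0.012, 0.001], [-0.012, 1.0, -0.0], [-0.001, -0.0, -1.0]]
wrist_force: [-0.1, -0.8, -1.0]
finger_gap: 0.001
grasp_force: 0.0
```

Request:
step_arm([
  {"travel":[0,0,1],"rotation":[0,0,0],"gripper":0},
  {"travel":[0,0,2],"rotation":[0,0,0],"gripper":0},
  {"travel":[0,0,2],"rotation":[0,0,0],"gripper":0},
])

```text
t: 16.25
ee_pos: [0.6031, -0.0508, 0.0656]
tool_rot: [[-1.0, -0.012, -0.0], [-0.012, 1.0, -0.0], [0.0, -0.0, -1.0]]
wrist_force: [-0.1, 0.3, 0.6]
finger_gap: 0.001
grasp_force: 0.0
```

Request:
step_arm([
  {"travel":[0,0,1],"rotation":[0,0,0],"gripper":0},
  {"travel":[0,0,2],"rotation":[0,0,0],"gripper":0},
  {"travel":[0,0,2],"rotation":[0,0,0],"gripper":0},
])

```text
t: 16.55
ee_pos: [0.603, -0.0507, 0.0634]
tool_rot: [[-1.0, -0.012, -0.0], [-0.012, 1.0, 0.0], [0.0, 0.0, -1.0]]
wrist_force: [0.1, 0.0, 0.9]
finger_gap: -0.0
grasp_force: 0.0
```

Request:
step_arm([
  {"travel":[0,0,1],"rotation":[0,0,0],"gripper":0},
  {"travel":[0,0,2],"rotation":[0,0,0],"gripper":0},
  {"travel":[0,0,2],"rotation":[0,0,0],"gripper":0},
])

```text
t: 16.85
ee_pos: [0.603, -0.0508, 0.0614]
tool_rot: [[-1.0, -0.012, -0.0], [-0.012, 1.0, 0.0], [0.0, 0.0, -1.0]]
wrist_force: [0.9, -0.0, -0.5]
finger_gap: 0.0
grasp_force: 0.0
```

Request:
step_arm([
  {"travel":[0,0,1],"rotation":[0,0,0],"gripper":0},
  {"travel":[0,0,2],"rotation":[0,0,0],"gripper":0},
  {"travel":[0,0,2],"rotation":[0,0,0],"gripper":0},
])

```text
t: 17.15
ee_pos: [0.603, -0.0507, 0.0595]
tool_rot: [[-1.0, -0.012, -0.0], [-0.012, 1.0, -0.0], [0.0, -0.0, -1.0]]
wrist_force: [0.5, -0.3, -0.4]
finger_gap: -0.002
grasp_force: 0.0
```

Request:
step_arm([
  {"travel":[0,0,1],"rotation":[0,0,0],"gripper":0},
  {"travel":[0,0,2],"rotation":[0,0,0],"gripper":0},
  {"travel":[0,0,2],"rotation":[0,0,0],"gripper":0},
])

```text
t: 17.45
ee_pos: [0.603, -0.0507, 0.0574]
tool_rot: [[-1.0, -0.012, -0.0], [-0.012, 1.0, 0.0], [0.0, 0.0, -1.0]]
wrist_force: [-0.3, 0.1, -0.5]
finger_gap: 0.003
grasp_force: 0.0
```

Request:
step_arm([
  {"travel":[0,0,1],"rotation":[0,0,0],"gripper":0},
  {"travel":[0,0,2],"rotation":[0,0,0],"gripper":0},
  {"travel":[0,0,2],"rotation":[0,0,0],"gripper":0},
])

```text
t: 17.75
ee_pos: [0.603, -0.0508, 0.0554]
tool_rot: [[-1.0, -0.012, -0.0], [-0.012, 1.0, 0.0], [0.0, 0.0, -1.0]]
wrist_force: [0.3, 0.4, -0.8]
finger_gap: -0.003
grasp_force: 0.0
```

Request:
step_arm([
  {"travel":[0,0,1],"rotation":[0,0,0],"gripper":0},
  {"travel":[0,0,2],"rotation":[0,0,0],"gripper":0},
  {"travel":[0,0,2],"rotation":[0,0,0],"gripper":0},
])

```text
t: 18.05
ee_pos: [0.603, -0.0507, 0.0535]
tool_rot: [[-1.0, -0.012, -0.0], [-0.012, 1.0, 0.0], [0.0, 0.0, -1.0]]
wrist_force: [-0.0, -0.6, -0.8]
finger_gap: -0.0
grasp_force: 0.0
```

Request:
step_arm([
  {"travel":[0,0,1],"rotation":[0,0,0],"gripper":0},
  {"travel":[0,0,2],"rotation":[0,0,0],"gripper":0},
  {"travel":[0,0,2],"rotation":[0,0,0],"gripper":0},
])

```text
t: 18.35
ee_pos: [0.603, -0.0507, 0.0515]
tool_rot: [[-1.0, -0.012, -0.0], [-0.012, 1.0, 0.0], [0.0, 0.0, -1.0]]
wrist_force: [-1.0, -0.2, -1.0]
finger_gap: 0.005
grasp_force: 0.0
```

Request:
step_arm([
  {"travel":[0,0,1],"rotation":[0,0,0],"gripper":0},
  {"travel":[0,0,2],"rotation":[0,0,0],"gripper":0},
  {"travel":[0,0,2],"rotation":[0,0,0],"gripper":0},
])

```text
t: 18.65
ee_pos: [0.603, -0.0507, 0.0495]
tool_rot: [[-1.0, -0.012, -0.0], [-0.012, 1.0, 0.0], [0.0, 0.0, -1.0]]
wrist_force: [-1.3, 0.2, 0.7]
finger_gap: 0.004
grasp_force: 0.0
```

```bash
python3 - <<'E'
from h import *
im=get_image("side")[:,:,::-1].copy()
a=cv2.resize(im[150:250,285:395],None,fx=6,fy=6,interpolation=cv2.INTER_CUBIC)
s=sense(); R=np.array(s["tool_rot"]); p=np.array(s["ee_pos"])
for k in(0,-.019): cv2.circle(a,tuple(int(v) for v in (proj("side",p+R[:,2]*k)-[285,150]+.5)*6),2,(255,0,255),-1)
cv2.imwrite("pics/f.png",a)
E
```

```text
(no output)
```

View pics/f.png

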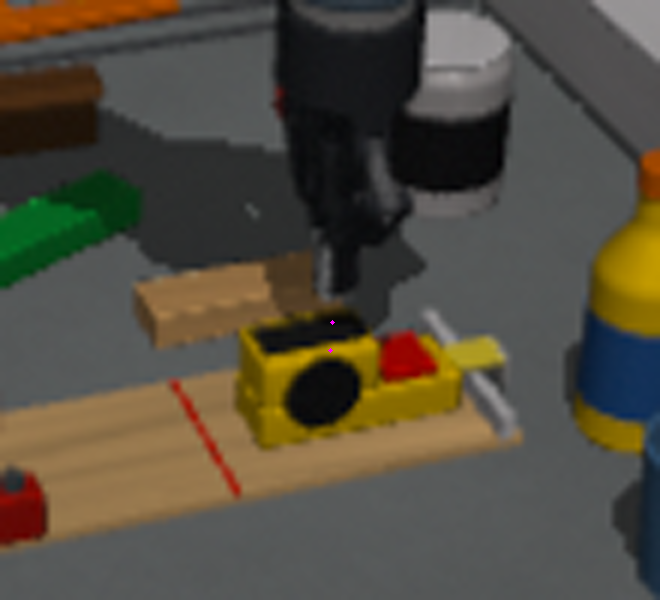

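The fingertips are at row 298 and the projected TCP at row 351, so the tips sit about 35 mm above the reported TCP. I'll keep probing lower.

Request:
step_arm([
  {"travel":[0,0,4],"rotation":[0,0,0],"gripper":0},
  {"travel":[0,0,8],"rotation":[0,0,0],"gripper":0},
  {"travel":[0,0,11],"rotation":[0,0,0],"gripper":0},
  {"travel":[0,0,11],"rotation":[0,0,0],"gripper":0},
])

```text
t: 19.1
ee_pos: [0.6027, -0.0507, 0.0379]
tool_rot: [[-1.0, -0.012, -0.001], [-0.012, 1.0, 0.0], [0.001, 0.0, -1.0]]
wrist_force: [0.4, 1.2, -0.1]
finger_gap: 0.003
grasp_force: 0.0
```

Request:
step_arm([
  {"travel":[0,0,1],"rotation":[0,0,0],"gripper":0},
  {"travel":[0,0,2],"rotation":[0,0,0],"gripper":0},
  {"travel":[0,0,2],"rotation":[0,0,0],"gripper":0},
])

```text
t: 19.4
ee_pos: [0.6031, -0.0507, 0.0366]
tool_rot: [[-1.0, -0.012, -0.0], [-0.012, 1.0, 0.0], [0.0, 0.0, -1.0]]
wrist_force: [-0.2, 1.0, -1.1]
finger_gap: 0.003
grasp_force: 0.0
```

Request:
step_arm([
  {"travel":[0,0,1],"rotation":[0,0,0],"gripper":0},
  {"travel":[0,0,2],"rotation":[0,0,0],"gripper":0},
  {"travel":[0,0,2],"rotation":[0,0,0],"gripper":0},
])

```text
t: 19.7
ee_pos: [0.6031, -0.0508, 0.0345]
tool_rot: [[-1.0, -0.012, -0.0], [-0.012, 1.0, 0.0], [0.0, 0.0, -1.0]]
wrist_force: [-0.2, 0.5, -0.4]
finger_gap: -0.003
grasp_force: 0.0
```

Request:
step_arm([
  {"travel":[0,0,1],"rotation":[0,0,0],"gripper":0},
  {"travel":[0,0,2],"rotation":[0,0,0],"gripper":0},
  {"travel":[0,0,2],"rotation":[0,0,0],"gripper":0},
])

```text
t: 20.0
ee_pos: [0.603, -0.0507, 0.0325]
tool_rot: [[-1.0, -0.012, -0.0], [-0.012, 1.0, 0.0], [0.0, 0.0, -1.0]]
wrist_force: [0.1, -0.7, -0.9]
finger_gap: -0.003
grasp_force: 0.0
```

Request:
step_arm([
  {"travel":[0,0,1],"rotation":[0,0,0],"gripper":0},
  {"travel":[0,0,2],"rotation":[0,0,0],"gripper":0},
  {"travel":[0,0,2],"rotation":[0,0,0],"gripper":0},
])

```text
t: 20.3
ee_pos: [0.603, -0.0507, 0.0305]
tool_rot: [[-1.0, -0.012, -0.0], [-0.012, 1.0, 0.0], [0.0, 0.0, -1.0]]
wrist_force: [-0.6, -0.3, -0.3]
finger_gap: -0.002
grasp_force: 0.0
```

Request:
step_arm([
  {"travel":[0,0,1],"rotation":[0,0,0],"gripper":0},
  {"travel":[0,0,2],"rotation":[0,0,0],"gripper":0},
  {"travel":[0,0,2],"rotation":[0,0,0],"gripper":0},
])

```text
t: 20.6
ee_pos: [0.6031, -0.0507, 0.0285]
tool_rot: [[-1.0, -0.012, -0.0], [-0.012, 1.0, -0.0], [0.0, 0.0, -1.0]]
wrist_force: [-1.1, -0.4, -0.9]
finger_gap: 0.0
grasp_force: 0.0
```

Request:
step_arm([
  {"travel":[0,0,1],"rotation":[0,0,0],"gripper":0},
  {"travel":[0,0,2],"rotation":[0,0,0],"gripper":0},
  {"travel":[0,0,2],"rotation":[0,0,0],"gripper":0},
])

```text
t: 20.9
ee_pos: [0.6031, -0.0508, 0.0265]
tool_rot: [[-1.0, -0.012, -0.0], [-0.012, 1.0, 0.0], [0.0, 0.0, -1.0]]
wrist_force: [0.4, 0.0, 0.3]
finger_gap: 0.001
grasp_force: 0.0
```

Request:
step_arm([
  {"travel":[0,0,1],"rotation":[0,0,0],"gripper":0},
  {"travel":[0,0,2],"rotation":[0,0,0],"gripper":0},
  {"travel":[0,0,2],"rotation":[0,0,0],"gripper":0},
])

```text
t: 21.2
ee_pos: [0.6032, -0.0508, 0.0263]
tool_rot: [[-1.0, -0.012, 0.0], [-0.012, 1.0, -0.0], [-0.0, -0.0, -1.0]]
wrist_force: [-4.7, 0.1, 16.7]
finger_gap: -0.001
grasp_force: 8.1
```

Request:
step_arm([
  {"travel":[0,0,1],"rotation":[0,0,0],"gripper":0},
  {"travel":[0,0,2],"rotation":[0,0,0],"gripper":0},
  {"travel":[0,0,2],"rotation":[0,0,0],"gripper":0},
])

```text
t: 21.5
ee_pos: [0.6032, -0.0508, 0.0262]
tool_rot: [[-1.0, -0.012, 0.0], [-0.012, 1.0, -0.0], [-0.0, -0.0, -1.0]]
wrist_force: [-11.1, 0.3, 34.3]
finger_gap: 0.001
grasp_force: 17.0
```

Request:
step_arm([
  {"travel":[0,0,-15],"rotation":[0,0,0],"gripper":0},
  {"travel":[0,0,-25],"rotation":[0,0,0],"gripper":0},
  {"travel":[-20,0,-25],"rotation":[0,0,0],"gripper":0},
  {"travel":[-42,0,-25],"rotation":[0,0,0],"gripper":0},
  {"travel":[-42,0,-25],"rotation":[0,0,0],"gripper":0},
])

```text
t: 22.0
ee_pos: [0.6483, -0.0503, 0.0483]
tool_rot: [[-1.0, -0.012, 0.004], [-0.012, 1.0, -0.0], [-0.004, -0.0, -1.0]]
wrist_force: [-0.2, -1.1, -0.6]
finger_gap: -0.006
grasp_force: 0.0
```

```bash
python3 - <<'E'
from h import *
go(645,-50,6,0.012)
E
```

```text
to (645, -50, 6, 0.012) travel [3.4, 0.4, 42.3] rotz 0.0003 | t 22.0 ee [648.3 -50.3  48.3] zax [ 0.004 -0.    -1.   ] F [-0.2 -1.1 -0.6] gap -0.006 grasp 0.0
```

Request:
step_arm([
  {"travel":[3,0,20],"rotation":[0,0,0],"gripper":0},
  {"travel":[3,0,34],"rotation":[0,0,0],"gripper":0},
  {"travel":[3,0,39],"rotation":[0,0,0],"gripper":0},
  {"travel":[3,0,39],"rotation":[0,0,0],"gripper":0},
  {"travel":[3,0,39],"rotation":[0,0,0],"gripper":0},
])

```text
t: 22.5
ee_pos: [0.6422, -0.0503, 0.0088]
tool_rot: [[-1.0, -0.012, 0.0], [-0.012, 1.0, -0.0], [-0.0, -0.0, -1.0]]
wrist_force: [-0.4, 0.1, 0.9]
finger_gap: 0.002
grasp_force: 0.0
```

Request:
step_arm([
  {"travel":[1,0,1],"rotation":[0,0,0],"gripper":0},
  {"travel":[2,0,2],"rotation":[0,0,0],"gripper":0},
  {"travel":[2,0,2],"rotation":[0,0,0],"gripper":0},
])

```text
t: 22.8
ee_pos: [0.6401, -0.0503, 0.0069]
tool_rot: [[-1.0, -0.012, 0.0], [-0.012, 1.0, -0.0], [-0.0, -0.0, -1.0]]
wrist_force: [0.0, 0.6, -0.7]
finger_gap: -0.001
grasp_force: 0.0
```

Request:
step_arm([
  {"travel":[2,0,1],"rotation":[0,0,0],"gripper":0},
  {"travel":[4,0,1],"rotation":[0,0,0],"gripper":0},
  {"travel":[4,0,1],"rotation":[0,0,0],"gripper":0},
])

```text
t: 23.1
ee_pos: [0.6357, -0.0503, 0.0056]
tool_rot: [[-1.0, -0.012, -0.0], [-0.012, 1.0, 0.0], [0.0, 0.0, -1.0]]
wrist_force: [-0.3, 0.8, 0.6]
finger_gap: 0.001
grasp_force: 0.0
```

Request:
step_arm([
  {"travel":[1,0,0],"rotation":[0,0,0],"gripper":0},
  {"travel":[2,0,0],"rotation":[0,0,0],"gripper":0},
  {"travel":[3,0,0],"rotation":[0,0,0],"gripper":0},
  {"travel":[3,0,0],"rotation":[0,0,0],"gripper":0},
])

```text
t: 23.5
ee_pos: [0.6335, -0.0504, 0.0058]
tool_rot: [[-1.0, -0.012, 0.001], [-0.012, 1.0, -0.0], [-0.001, -0.0, -1.0]]
wrist_force: [2.0, 0.3, -1.2]
finger_gap: 0.002
grasp_force: 1.1
```

Request:
step_arm([
  {"travel":[1,0,0],"rotation":[0,0,0],"gripper":0},
  {"travel":[2,0,0],"rotation":[0,0,0],"gripper":0},
  {"travel":[3,0,0],"rotation":[0,0,0],"gripper":0},
  {"travel":[3,0,0],"rotation":[0,0,0],"gripper":0},
])

```text
t: 23.9
ee_pos: [0.6301, -0.0505, 0.0057]
tool_rot: [[-1.0, -0.012, 0.0], [-0.012, 1.0, -0.0], [-0.0, -0.0, -1.0]]
wrist_force: [3.3, -0.2, -0.2]
finger_gap: -0.003
grasp_force: 1.1
```

Request:
step_arm([
  {"travel":[4,0,0],"rotation":[0,0,0],"gripper":0},
  {"travel":[8,0,0],"rotation":[0,0,0],"gripper":0},
  {"travel":[12,0,0],"rotation":[0,0,0],"gripper":0},
  {"travel":[17,0,0],"rotation":[0,0,0],"gripper":0},
  {"travel":[22,0,0],"rotation":[0,0,0],"gripper":0},
])

```text
t: 24.4
ee_pos: [0.6095, -0.0507, 0.0059]
tool_rot: [[-1.0, -0.012, 0.003], [-0.012, 1.0, -0.0], [-0.003, -0.0, -1.0]]
wrist_force: [7.0, 1.1, -3.2]
finger_gap: -0.001
grasp_force: 3.7
```

```bash
python3 - <<'E'
from h import *
go(560,-52,6,0.012)
im=get_image("side")[:,:,::-1].copy()
cv2.imwrite("pics/g.png",cv2.resize(im[150:250,285:395],None,fx=6,fy=6,interpolation=cv2.INTER_CUBIC))
E
```

```text
to (560, -52, 6, 0.012) travel [49.5, -0.7, -0.2] rotz 0.0001 | t 24.4 ee [609.5 -50.7   5.9] zax [ 0.003 -0.    -1.   ] F [ 7.   1.1 -3.2] gap -0.001 grasp 3.7
```

View pics/g.png

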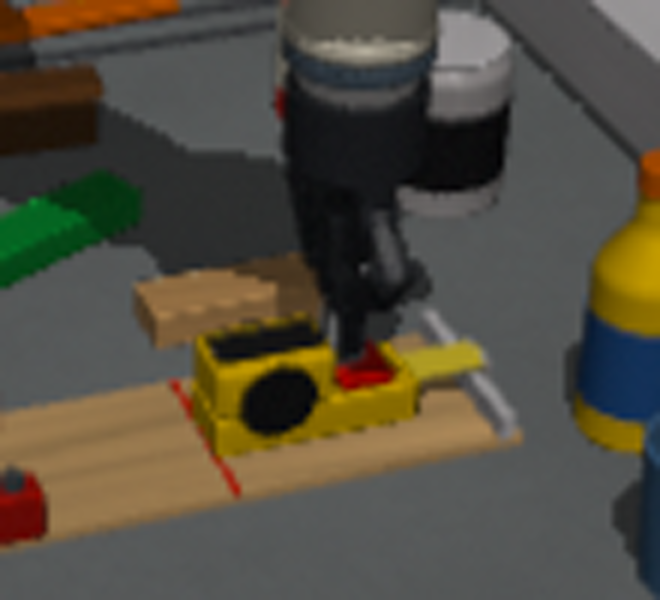

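The hook is engaged behind the lip, with about 20 mm of blade drawn out at (440,362). The fingertip is against the drum face just above the lock, so I'll keep backing the case.

Request:
step_arm([
  {"travel":[7,0,0],"rotation":[0,0,0],"gripper":0},
  {"travel":[14,0,0],"rotation":[0,0,0],"gripper":0},
  {"travel":[21,0,0],"rotation":[0,0,0],"gripper":0},
  {"travel":[28,0,0],"rotation":[0,0,0],"gripper":0},
  {"travel":[35,0,0],"rotation":[0,0,0],"gripper":0},
])

```text
t: 24.95
ee_pos: [0.5746, -0.0512, 0.0061]
tool_rot: [[-1.0, -0.012, 0.004], [-0.012, 1.0, -0.0], [-0.004, -0.0, -1.0]]
wrist_force: [7.6, 0.4, -3.2]
finger_gap: -0.008
grasp_force: 3.8
```

Request:
step_arm([
  {"travel":[7,0,0],"rotation":[0,0,0],"gripper":0},
  {"travel":[14,0,0],"rotation":[0,0,0],"gripper":0},
  {"travel":[21,0,0],"rotation":[0,0,0],"gripper":0},
  {"travel":[28,0,0],"rotation":[0,0,0],"gripper":0},
  {"travel":[35,0,0],"rotation":[0,0,0],"gripper":0},
])

```text
t: 25.45
ee_pos: [0.5396, -0.0516, 0.006]
tool_rot: [[-1.0, -0.012, 0.004], [-0.012, 1.0, -0.0], [-0.004, -0.0, -1.0]]
wrist_force: [6.7, 0.3, -3.1]
finger_gap: -0.001
grasp_force: 3.7
```

Request:
step_arm([
  {"travel":[5,0,0],"rotation":[0,0,0],"gripper":0},
  {"travel":[10,0,0],"rotation":[0,0,0],"gripper":0},
  {"travel":[15,0,0],"rotation":[0,0,0],"gripper":0},
  {"travel":[20,0,0],"rotation":[0,0,0],"gripper":0},
  {"travel":[25,0,0],"rotation":[0,0,0],"gripper":0},
])

```text
t: 25.95
ee_pos: [0.5147, -0.052, 0.006]
tool_rot: [[-1.0, -0.012, 0.004], [-0.012, 1.0, -0.0], [-0.004, -0.0, -1.0]]
wrist_force: [6.9, 0.4, -3.7]
finger_gap: -0.003
grasp_force: 3.7
```

```bash
python3 - <<'E'
from h import *
go(492,-52,6,0.012)
E
```

```text
to (492, -52, 6, 0.012) travel [22.7, 0.3, -0.1] rotz 0.0001 | t 25.95 ee [514.7 -52.    6. ] zax [ 0.004 -0.    -1.   ] F [ 6.9  0.4 -3.7] gap -0.003 grasp 3.7
```

Request:
step_arm([
  {"travel":[4,0,0],"rotation":[0,0,0],"gripper":0},
  {"travel":[8,0,0],"rotation":[0,0,0],"gripper":0},
  {"travel":[12,0,0],"rotation":[0,0,0],"gripper":0},
  {"travel":[16,0,0],"rotation":[0,0,0],"gripper":0},
  {"travel":[20,0,0],"rotation":[0,0,0],"gripper":0},
])

```text
t: 26.45
ee_pos: [0.4948, -0.0523, 0.006]
tool_rot: [[-1.0, -0.012, 0.004], [-0.012, 1.0, -0.0], [-0.004, -0.0, -1.0]]
wrist_force: [6.5, -0.4, -3.8]
finger_gap: 0.002
grasp_force: 3.6
```

Request:
step_arm([
  {"travel":[0,0,0],"rotation":[0,0,0],"gripper":0},
  {"travel":[0,0,0],"rotation":[0,0,0],"gripper":0},
])

```text
t: 26.65
ee_pos: [0.494, -0.0522, 0.0059]
tool_rot: [[-1.0, -0.012, 0.002], [-0.012, 1.0, -0.0], [-0.002, -0.0, -1.0]]
wrist_force: [5.0, 0.4, -0.7]
finger_gap: -0.003
grasp_force: 2.5
```

```bash
python3 - <<'E'
from h import *
go(490,-52,6,0.012)
im=get_image("side")[:,:,::-1].copy()
c,s=np.cos(.012),np.sin(.012); p=np.array(sense()["ee_pos"])
a=cv2.resize(im[160:260,250:370],None,fx=6.5,fy=6,interpolation=cv2.INTER_CUBIC)
a=cv2.resize(im[160:252,255:375],None,fx=6.5,fy=6.5,interpolation=cv2.INTER_CUBIC)
q=lambda X:tuple(int(v) for v in (proj("side",X)-[255,160]+.5)*6.5)
m=np.array([p[0]+.0392,-.0516])
for y,z in((-.022,0),(.022,0),(-.022,.026)): 
    X=[m[0]-y*s,m[1]+y*c,.006+z]; cv2.circle(a,q(X),2,(255,0,255),-1)
cv2.imwrite("pics/h.png",a)
E
```

```text
to (490, -52, 6, 0.012) travel [4.0, 0.3, -0.1] rotz 0.0002 | t 26.65 ee [494.  -52.2   5.9] zax [ 0.002 -0.    -1.   ] F [ 5.   0.4 -0.7] gap -0.003 grasp 2.5
```

View pics/h.png

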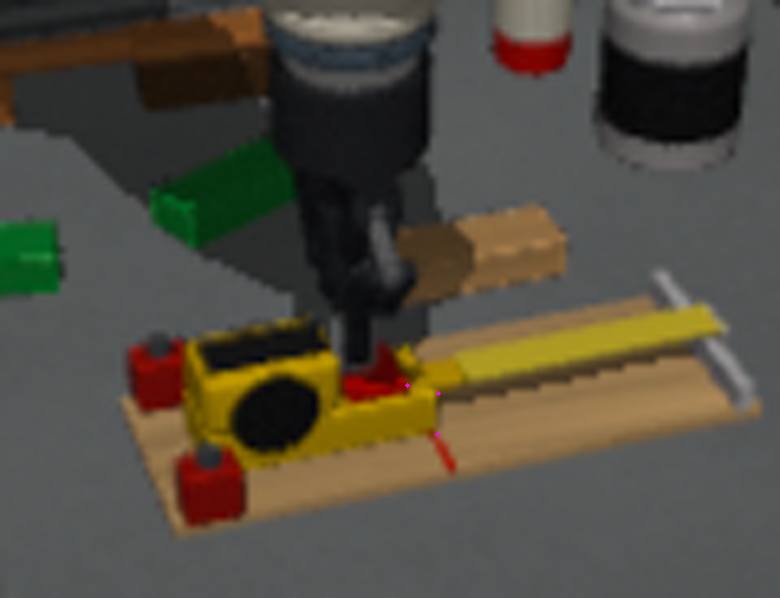

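The case front is about level with the red line at (440,435), and the hook is still behind the lip at the end of the straight blade. I'll back it 3 mm more, hold, then press the lock.

Request:
step_arm([
  {"travel":[1.5,0,0],"rotation":[0,0,0],"gripper":0},
  {"travel":[3,0,0],"rotation":[0,0,0],"gripper":0},
  {"travel":[3,0,0],"rotation":[0,0,0],"gripper":0},
  {"travel":[3,0,0],"rotation":[0,0,0],"gripper":0},
  {"travel":[3,0,0],"rotation":[0,0,0],"gripper":0},
])

```text
t: 27.2
ee_pos: [0.4915, -0.0523, 0.006]
tool_rot: [[-1.0, -0.012, 0.003], [-0.012, 1.0, -0.0], [-0.003, -0.0, -1.0]]
wrist_force: [6.3, 0.1, -2.6]
finger_gap: 0.0
grasp_force: 3.2
```

Request:
step_arm([
  {"travel":[0,0,2],"rotation":[0,0,0],"gripper":0},
  {"travel":[0,0,4],"rotation":[0,0,0],"gripper":0},
  {"travel":[0,0,6],"rotation":[0,0,0],"gripper":0},
  {"travel":[0,0,7],"rotation":[0,0,0],"gripper":0},
  {"travel":[0,0,7],"rotation":[0,0,0],"gripper":0},
])

```text
t: 27.7
ee_pos: [0.4916, -0.0523, -0.0007]
tool_rot: [[-1.0, -0.012, 0.003], [-0.012, 1.0, -0.0], [-0.003, -0.0, -1.0]]
wrist_force: [6.4, 0.4, 3.8]
finger_gap: -0.004
grasp_force: 3.6
```

Request:
step_arm([
  {"travel":[0,0,1],"rotation":[0,0,0],"gripper":0},
  {"travel":[0,0,2],"rotation":[0,0,0],"gripper":0},
  {"travel":[0,0,2],"rotation":[0,0,0],"gripper":0},
])

```text
t: 28.0
ee_pos: [0.4916, -0.0523, -0.0026]
tool_rot: [[-1.0, -0.012, 0.003], [-0.012, 1.0, -0.0], [-0.003, -0.0, -1.0]]
wrist_force: [5.1, 0.4, 4.6]
finger_gap: -0.004
grasp_force: 4.2
```

Lock is moving down at about 4 N, as expected. I'll press until it seats at 10–15 N.

Request:
step_arm([
  {"travel":[0,0,1],"rotation":[0,0,0],"gripper":0},
  {"travel":[0,0,1],"rotation":[0,0,0],"gripper":0},
  {"travel":[0,0,1],"rotation":[0,0,0],"gripper":0},
])

```text
t: 28.3
ee_pos: [0.4916, -0.0523, -0.0034]
tool_rot: [[-1.0, -0.012, 0.003], [-0.012, 1.0, -0.0], [-0.003, -0.0, -1.0]]
wrist_force: [3.9, 0.1, 8.5]
finger_gap: -0.004
grasp_force: 7.4
```

Request:
step_arm([
  {"travel":[0,0,0.7],"rotation":[0,0,0],"gripper":0},
  {"travel":[0,0,0.7],"rotation":[0,0,0],"gripper":0},
  {"travel":[0,0,0.7],"rotation":[0,0,0],"gripper":0},
])

```text
t: 28.6
ee_pos: [0.4916, -0.0523, -0.0037]
tool_rot: [[-1.0, -0.012, 0.003], [-0.012, 1.0, -0.0], [-0.003, -0.0, -1.0]]
wrist_force: [2.6, 0.3, 13.3]
finger_gap: 0.0
grasp_force: 10.2
```

Request:
step_arm([
  {"travel":[0,0,-2],"rotation":[0,0,0],"gripper":0},
  {"travel":[-2,0,-4],"rotation":[0,0,0],"gripper":0},
  {"travel":[-4,0,-10],"rotation":[0,0,0],"gripper":0},
  {"travel":[-4,0,-40],"rotation":[0,0,0],"gripper":0},
  {"travel":[-4,0,-80],"rotation":[0,0,0],"gripper":0},
])

```text
t: 29.1
ee_pos: [0.4912, -0.0517, 0.0742]
tool_rot: [[-1.0, -0.012, -0.007], [-0.012, 1.0, 0.001], [0.007, 0.001, -1.0]]
wrist_force: [1.3, -0.1, -0.2]
finger_gap: 0.002
grasp_force: 0.0
```

Request:
step_arm([
  {"travel":[0,0,-40],"rotation":[0,0,0],"gripper":0},
  {"travel":[0,0,-60],"rotation":[0,0,0],"gripper":0},
  {"travel":[0,0,-60],"rotation":[0,0,0],"gripper":0},
  {"travel":[0,0,-60],"rotation":[0,0,0],"gripper":0},
])

```text
t: 29.5
ee_pos: [0.4932, -0.052, 0.1348]
tool_rot: [[-1.0, -0.012, -0.001], [-0.012, 1.0, 0.0], [0.001, 0.0, -1.0]]
wrist_force: [0.3, -0.5, -0.3]
finger_gap: -0.006
grasp_force: 0.0
```

```bash
python3 - <<'E'
from h import *
im=get_image("side")[:,:,::-1].copy()
a=cv2.resize(im[160:252,255:375],None,fx=6.5,fy=6.5,interpolation=cv2.INTER_CUBIC)
q=lambda X:tuple(int(v) for v in (proj("side",X)-[255,160]+.5)*6.5)
for z in(.006,.032): cv2.circle(a,q([.5298,-.0735,z]),2,(255,0,255),-1)
cv2.imwrite("pics/i.png",a); s=sense(); print(s["t"],s["wrist_force"])
E
```

```text
29.55 [ 0.12410001  0.05964629 -0.50575824]
```

View pics/i.png

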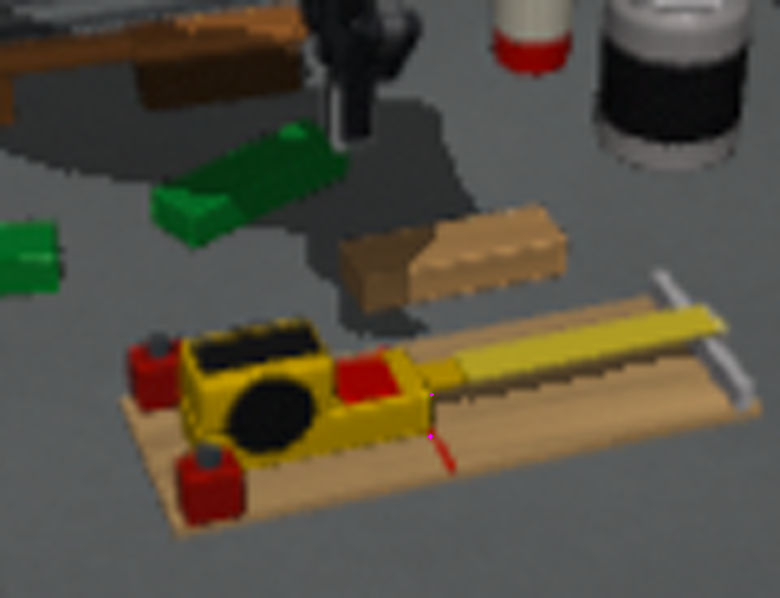

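The case stayed at the line, with its front foot at (431,437). The lock is down, the hook is on the lip, the offcut is flat on the table, and the arm is clear.

```bash
python3 -c "
from rig import *
print(hand_in())"
```

```text
the job is handed in; nothing more can be done
None
```

I handed the job in at about 30 s, with no verdict shown: the offcut lies flat on the saw table, the tape is hooked behind the lip with its case front at the red line, and the lock is pressed down and holding.

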